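# Swing the varnished drawer wing open by its rubber buffers and stop it square

## Task

The heavy drawer wing of the screw cabinet has just been varnished: swing it open until it stands square (at a right angle) to the cabinet front so that it can dry, and bring it to a dead stop there, so that it stays still by itself, untouched, for five seconds. Touch nothing of the wing but its two springy rubber buffers, push them gently, do not let the wing swing back against the cabinet or far past square, and leave the things on the bench alone.

Things in the scene. Friction and masses are not known exactly. Their poses are not given: they have to be found in the camera images.
- cabinet: Fixed wooden screw cabinet, 160 deep, 360 wide, 250 high, standing on the bench. Origin: foot of the vertical hinge axis. Along its own axes the front is the plane x = 0 and faces -x; the cabinet lies behind it at x = 0 to 160, y = -360 to 0. z is up.
- wing (a joint): Opening angle, rad: 0 = flat on the cabinet front, grows as the free edge swings out to the cabinet's -x side (clockwise from above); 1.571 = square. Stops at 0 and 2.2. Ball bearings: damping about 0.02 Nms/rad, friction about 0.002 Nm, so it coasts for many seconds. Inertia about the hinge nominally 0.95 kg m2, up to a third less or more, like 11 kg at the buffers.
- wing_case: The wing: deep varnished box of full screw drawers (20 kg nominal), 107 thick, 356 wide, from 12 to 250 above the bench. Origin on the hinge axis at bench height; axes agree with the cabinet's at angle 0. Inner face (drawers, towards the cabinet) is its plane x = -3, outer face x = -110, free edge y = -360.. Wet: do not touch.
- hinge_top (a point): Point on the hinge axis, 250 above the bench.
- varnish_tin: Varnish tin with blue label standing on the bench, radius 50, height 125. Leave alone. Origin: centre of its base.
- glue_bottle: Glue bottle with yellow label standing on the bench, radius 32, height 190. Leave alone. Origin: centre of its base.
- mallet: Wooden mallet lying on the bench, 280 long. Leave alone. Origin under its middle.
- buffer_in: Black half-round (D-section) rubber buffer on the wing's inner face near the free edge: lying cylinder shape of radius 50, 120 long, its axis in the face, 200 above the bench, 290 from the hinge axis. Sprung: gives 30 mm towards the face at 300 N/m with hardly any damping, so the wing bounces off a still hand. Push here to open.
- buffer_out: The same buffer on the wing's outer face: push here to slow the opening wing or to close it. Radius 50, 120 long, axis in the face, 200 above the bench, 290 from the hinge axis, 300 N/m, 30 mm of give.
- crest_in (a point): Foremost point of the relaxed inner buffer, marked by a yellow line: 50 out from the inner face, 290 from the hinge axis, 200 above the bench. Turns with the wing.
- crest_out (a point): Foremost point of the relaxed outer buffer (yellow line): 50 out from the outer face, 290 from the hinge axis, 200 above the bench. Turns with the wing.

How it is judged:
By the outcome, as a careful person would: the job done as asked, in the order asked, and still so for the second after the job is handed in, with the robot touching nothing.
It also fails if it takes over 48 s, if anything falls off the work surface, if the arm or the gripper's body presses on something with over 40 N, if the wrist force passes 120 N, or if a joint passes its speed limit or range.

## Robot

A 6-joint arm with a two-finger parallel gripper is mounted at the origin on the work surface. World frame = base frame: x ahead of the robot, y to its left, z up, the work surface at z = 0. Lengths are in mm, angles in rad, forces in N, time in s.
With the tool pointing down it reaches from about 400 to 925 mm from the base axis. Payload 12.5 kg.
Tool frame: the origin (TCP) lies midway between the tips of the shut fingers; the grasp point (between the pads) lies 19 mm behind it; z points along the fingers, y is the line along which they close (so a half turn about z gives the same grasp; the last joint's range is limited). The gripper opens to 95 mm and grips with 3 to 60 N. Pads are 20 mm wide; open, the fingers measure 119 mm over their backs; the gripper's body (75 mm by 180 mm) begins 59 mm behind the grasp point.
Start: joints at [1.01, 0.491, 1.559, -0, 1.092, -0.106], TCP at [274.538, 561.494, 214.661] pointing down, gripper open.
Joint ranges: [-3.1, 3.1], [-0.84, 2.19], [0.05, 2.79], [-1.13, 4.28], [0.06, 2.93], [-2.69, 2.69]. Speed limits (rad/s): [2.22, 2.22, 2.79, 3.14, 3.14, 3.14].

## Interface

Orientations are given as [roll, pitch, yaw] about the fixed x, y, z axes, in that order (R = Rz(yaw) Ry(pitch) Rx(roll)).
In Python, from cell import env gives the robot as it stands.
- The arm moves only by the tool carry_out, never from a script. Its argument "series" is a list of rows, each a list of 4 numbers: the shift along the world's x, y, z normalised to -1 to 1, where 1 is 5 cm, then the turn about the world's z normalised to -1 to 1, where 1 is 6 degrees. In form: [[x, y, z, turn], ...]. A call has exactly 5 rows; each row shifts and turns the commanded pose from where the row before left it; what a row does not reach is not made up. A row lasts 1/10 s, in which the tool goes at most 50 mm and 8.59 degrees, less where a joint would pass 70% of its speed; a pose out of reach is approached as far as the arm can. A call with a number of a shift or a turn outside -1 to 1 is refused whole. A call with a gripper value outside its range is refused whole. "fingers" is the closure, from -1 (fully open) to 1 (shut), set as the call begins (left out, the last holds). The fingers move at their own pace and stop on an object; the grip force is fixed at half the most. Time passes only in rows, so rows that do not move let the fingers close, or fill a call up. It gives the time, the measured TCP pose, the force, the opening and the grip force at its end, in the units of the state.
- env.state(): the state, without advancing time (a new reading comes with each control period).
- env.read_camera(name): name is "scene" or "top"; returns the picture (400x640x3 uint8, red, green, blue); there is no depth.
- env.calibration(name): a dict with "K" (3x3 intrinsics, pixels), "pose" (4x4, takes a point from camera to world coordinates). Camera axes: x right, y down, z forward; pixel columns grow to the right and rows downward; lengths in mm; the calibration is good to about 2 mm. A picture is of the moment at which its call begins. calibration takes no time and is no camera call.
- env.job_done(): hands the job in; it is judged then, once.
Trained networks look in the newest picture that a camera, given by its name, has taken for a name from the list of things; names that differ only in an ending like _2 or _b are one class to them, and where a whole thing is asked for, a point or a joint stands for the part that bears it (a point fixed in the world has none). Each returns a list of dicts, best first, with "conf" (0 to 1); they miss things now and then, are a little off and sometimes report something else, mostly with a low value. They report only what shows in the picture. A call takes as long as a camera call.
- env.look_for(camera, label): "position" ([row, column] as shares, 0 to 1, of the picture: columns of its width, rows of its height, amid what is visible of it).
The state is a dict: "t": time; "joints": joint angles; "qvel": joint speeds; "tau": joint torques, N m; "eef_pos": TCP position; "tcp_rot": TCP orientation; "ft_force": force on the tool from outside, world axes, zero at the start; "moment": the same for the moment, N m; "opening": opening from 0.0 (shut) to 1.0 (fully open); "grip_force": force on a finger pad.
Only numpy, scipy, OpenCV 4.12 (cv2) and the standard library are available. Lean on these libraries where they do the work, as an engineer would, in place of code of your own. Each camera call takes 0.05 s, during which the arm holds its last target. There are 200 camera calls.

## Working session

There is one attempt and no reset: what is moved stays moved. The work goes in short steps, Python scripts to look and compute and a tool call to move; the robot and the scene stay as the last step left them, time stands still between calls to the robot, and variables do not carry over. Pictures are saved under pics/ and viewed, at most 10 in all, crops included, and the job is handed in when it is done.

Besides the shell and the picture viewer there is one more tool, called as name([rows], argument=value, ...), one row to a line, values as JSON. carry_out: Moves the arm, as the interface text tells. Its arguments: {"type":"object","properties":{"series":{"type":"array","items":{"type":"array","items":{"type":"number","minimum":-1,"maximum":1}}},"fingers":{"type":"number"}},"required":["series"]}

```bash
mkdir -p pics; ls
cat > h.py <<'E'
from cell import env
import numpy as np, cv2
def pix(cam,rc): return np.array([rc[1]*640,rc[0]*400])
def ray(cam,uv):
    c=env.calibration(cam);K=np.array(c["K"]);P=np.array(c["pose"])
    d=P[:3,:3]@np.linalg.inv(K)@np.array([uv[0],uv[1],1]);return P[:3,3],d
def atz(cam,uv,z):
    o,d=ray(cam,uv);return o+d*(z-o[2])/d[2]
def proj(cam,p):
    c=env.calibration(cam);P=np.array(c["pose"]);q=np.array(c["K"])@(P[:3,:3].T@(np.array(p)-P[:3,3]));return q[:2]/q[2]
E
python3 - <<'E'
from h import *
for c in("scene","top"):
    im=env.read_camera(c);cv2.imwrite(f"pics/{c}0.png",im[:,:,::-1])
    print(c,np.round(np.array(env.calibration(c)["pose"])[:3,3]))
for n,z in(("hinge_top",250),("crest_in",200),("crest_out",200),("varnish_tin",60),("glue_bottle",95),("mallet",20),("cabinet",250),("wing_case",250)):
  for c in("scene","top"):
    for r in env.look_for(c,n)[:2]:
        uv=pix(c,r["position"]);print(n,c,round(r["conf"],2),uv.round(),atz(c,uv,z).round())
s=env.state();print(s["t"],s["eef_pos"],s["tcp_rot"],s["ft_force"],s["opening"])
E
```

```text
pics
scene [1555. -874. 1003.]
top [ 377.  -62. 1654.]
hinge_top scene 0.6 [217. 269.] [ 734. -518.  250.]
hinge_top top 0.64 [401. 222.] [ 491. -269.  250.]
hinge_top top 0.35 [260. 152.] [711. 134. 250.]
crest_in scene 0.75 [268. 224.] [ 591. -281.  200.]
crest_in scene 0.18 [276. 187.] [ 428. -146.  200.]
crest_in top 0.68 [402. 222.] [ 497. -281.  200.]
crest_in top 0.64 [368. 240.] [ 446. -177.  200.]
crest_out scene 0.92 [266. 225.] [ 589. -288.  200.]
crest_out top 0.76 [401. 225.] [ 489. -276.  200.]
varnish_tin scene 0.84 [410. 233.] [750. 173.  60.]
varnish_tin top 0.85 [256. 153.] [750. 171.  60.]
glue_bottle scene 0.77 [428. 203.] [698. 320.  95.]
glue_bottle scene 0.24 [268. 226.] [ 473. -210.   95.]
mallet scene 0.79 [396. 188.] [471. 405.  20.]
mallet top 0.65 [180. 231.] [503. 435.  20.]
cabinet scene 0.66 [216. 264.] [ 714. -511.  250.]
cabinet top 0.81 [461. 200.] [ 550. -445.  250.]
cabinet top 0.68 [402. 219.] [ 501. -272.  250.]
wing_case scene 0.92 [269. 225.] [ 655. -319.  250.]
wing_case top 0.79 [403. 203.] [ 548. -278.  250.]
0.9 [274.52736906 561.50139846 214.65697549] [3.14152060e+00 1.28058227e-05 2.68682009e+00] [0.03967988 0.42106269 0.18731003] 1.0024293038780299
```

View pics/top0.png

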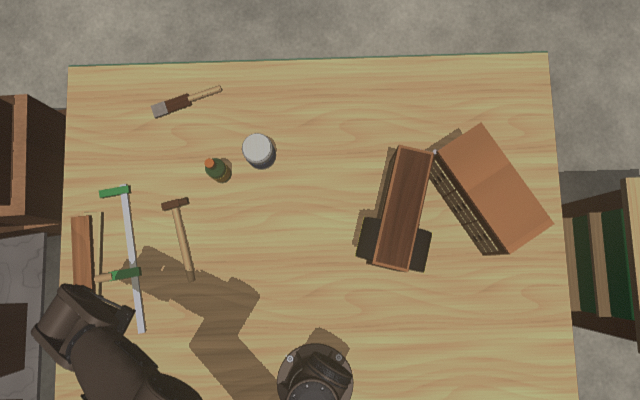

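View pics/scene0.png

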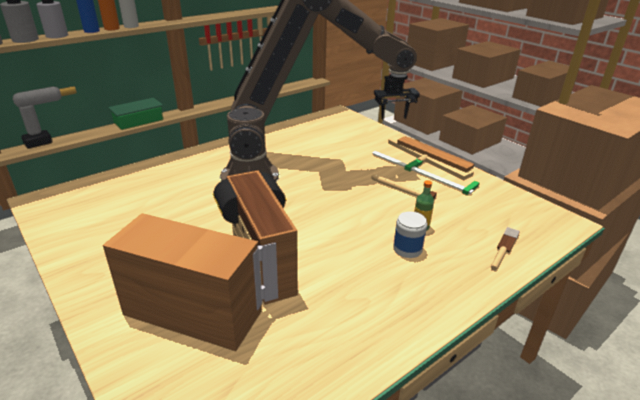

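The top view shows the cabinet on the right, with its hinge corner near px (436,152). The wing is already about 48° open, its top running from (417,148) to (391,268). The inner buffer is at about (422,250) and the outer one at about (368,240). The tin, bottle and mallet are far off to the left. Next I'll fit the geometry from the edges.

```bash
cat >> h.py <<'E'
import json,os
from scipy.optimize import minimize,minimize_scalar
CAB=[(0,0),(160,0),(160,-360),(0,-360)]; WING=[(-110,-4),(-3,-4),(-3,-360),(-110,-360)]
def rot(a): return np.array([[np.cos(a),-np.sin(a)],[np.sin(a),np.cos(a)]])
def world(H,a,p): return np.array(H)+rot(a)@np.array(p)
def grad(im,s=1.2):
    g=cv2.GaussianBlur(im,(0,0),s).astype(np.float32)
    return cv2.Sobel(g,cv2.CV_32F,1,0),cv2.Sobel(g,cv2.CV_32F,0,1)
def score(cam,G,H,a,rect,z=250):
    tot=[]
    c=[proj(cam,[*world(H,a,p),z]) for p in rect]
    for i in range(4):
        p,q=c[i],c[(i+1)%4];n=np.array([-(q-p)[1],(q-p)[0]]);n/=np.linalg.norm(n)
        t=np.linspace(.05,.95,60)[:,None];xy=(p+t*(q-p)).astype(np.float32)
        gx=cv2.remap(G[0],xy[:,0],xy[:,1],cv2.INTER_LINEAR);gy=cv2.remap(G[1],xy[:,0],xy[:,1],cv2.INTER_LINEAR)
        m=np.abs(gx*n[0]+gy*n[1]).max(-1);tot+=list(np.minimum(m,150)*np.linalg.norm(q-p)/60)
    return np.sum(tot)
def angle(cam,im,geo,lo=None,hi=None):
    G=grad(im);f=lambda th:-score(cam,G,geo[:2],geo[2]-th,WING)
    ths=np.arange(lo or .3,hi or 2.2,.01);b=ths[np.argmin([f(t) for t in ths])]
    return minimize_scalar(f,bounds=(b-.012,b+.012),method="bounded").x
E
cat > fit.py <<'E'
from h import *
ims={c:env.read_camera(c) for c in("scene","top")}
def fit(cams):
    Gs={s:{c:grad(ims[c],s) for c in cams} for s in(3,1.2)}
    x=np.array([*atz("top",(435,152),250)[:2],-.95,.84])
    for s,st in((3,(15,15,.05,.05)),(1.2,(4,4,.02,.02))):
        f=lambda x:-sum(score(c,Gs[s][c],x[:2],x[2],CAB)+score(c,Gs[s][c],x[:2],x[2]-x[3],WING) for c in cams)
        sim=np.vstack([x]+[x+np.eye(4)[i]*st[i] for i in range(4)])
        r=minimize(f,x,method="Nelder-Mead",options=dict(initial_simplex=sim,maxiter=800));x=r.x
    return x,r.fun
for cams in(["top"],["scene"],["top","scene"]):
    x,v=fit(cams);print(cams,x.round(4),round(v))
json.dump(list(x),open("geo.json","w"))
for c in ims:
    im=ims[c][:,:,::-1].copy()
    for a,r in((x[2],CAB),(x[2]-x[3],WING)):
        cv2.polylines(im,[np.array([proj(c,[*world(x[:2],a,p),250]) for p in r]).round().astype(int)],True,(0,255,0),1)
    cv2.imwrite(f"pics/{c}1.png",im)
    print(c,"angle",angle(c,ims[c],x))
for th in(x[3],1.571):
    a=x[2]-th
    print(th,"in",world(x[:2],a,(47,-290)).round(),"out",world(x[:2],a,(-160,-290)).round(),"push dir",(rot(a)@[-1,0]).round(3))
a,b=cv2.imread("pics/top1.png"),cv2.imread("pics/scene1.png")
cv2.imwrite("pics/both1.png",np.hstack([a[90:340,300:600],b[140:390,80:380]]))
print(env.state()["t"])
E
python3 fit.py
```

```text
Traceback (most recent call last):
  File "fit.py", line 12, in <module>
    x,v=fit(cams);print(cams,x.round(4),round(v))
        ~~~^^^^^^
  File "fit.py", line 9, in fit
    r=minimize(f,x,method="Nelder-Mead",options=dict(initial_simplex=sim,maxiter=800));x=r.x
  File "fit.py", line 7, in <lambda>
    f=lambda x:-sum(score(c,Gs[s][c],x[:2],x[2],CAB)+score(c,Gs[s][c],x[:2],x[2]-x[3],WING) for c in cams)
                ~~~^^^^^^^^^^^^^^^^^^^^^^^^^^^^^^^^^^^^^^^^^^^^^^^^^^^^^^^^^^^^^^^^^^^^^^^^^^^^^^^^^^^^^^^
  File "fit.py", line 7, in <genexpr>
    f=lambda x:-sum(score(c,Gs[s][c],x[:2],x[2],CAB)+score(c,Gs[s][c],x[:2],x[2]-x[3],WING) for c in cams)
                    ~~~~~^^^^^^^^^^^^^^^^^^^^^^^^^^^
  File "h.py", line 21, in score
    c=[proj(cam,[*world(H,a,p),z]) for p in rect]
       ~~~~^^^^^^^^^^^^^^^^^^^^^^^
  File "h.py", line 10, in proj
    c=env.calibration(cam);P=np.array(c["pose"]);q=np.array(c["K"])@(P[:3,:3].T@(np.array(p)-P[:3,3]));return q[:2]/q[2]
ValueError: time passes only in moves, steps and waits
```

```bash
python3 - <<'E'
s=open('h.py').read().replace("env.calibration(","cal(")
s=s.replace("def pix(","_C={}\ndef cal(n):\n    if n not in _C: _C[n]=env.calibration(n)\n    return _C[n]\ndef pix(",1)
open('h.py','w').write(s)
E
python3 fit.py
```

```text
['top'] [ 694.1936 -380.1948   -0.9995    0.8379] -79201
['scene'] [ 695.4996 -380.0635   -1.0004    0.8365] -84299
['top', 'scene'] [ 694.5629 -380.1893   -1.0004    0.8368] -163364
scene angle 0.8430284817291211
top angle 0.8364570671112805
0.8367744450792558 in [ 402. -349.] out [ 457. -150.] push dir [0.263 0.965]
1.571 in [ 498. -161.] out [673. -50.] push dir [0.842 0.54 ]
1.1
```

View pics/both1.png

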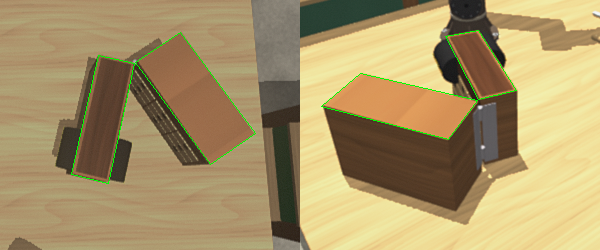

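The outlines fit both views closely: the hinge is at (694.6,-380.2), the yaw is -1.000, and the wing is at 0.837 rad and not moving. I'll carry the shut fingers high over to the inner side.

carry_out([
  [0.29,-0.8,0.2,-1],
  [0.29,-0.8,0.2,-1],
  [0.29,-0.8,0.2,-1],
  [0.29,-0.8,0.2,-1],
  [0.29,-0.8,0.2,-1],
], fingers=1)

```text
t: 1.6
eef_pos: [347.3, 360.0, 265.2]
tcp_rot: [3.141, 0.0, 2.159]
ft_force: [1.4, 1.1, 0.3]
opening: 0.641
grip_force: 0.0
```

carry_out([
  [0.29,-0.8,0.2,-1],
  [0.29,-0.8,0.2,-1],
  [0.29,-0.8,0.2,-1],
  [0.29,-0.8,0.2,-1],
  [0.29,-0.8,0.2,-1],
])

```text
t: 2.1
eef_pos: [419.8, 159.8, 315.3]
tcp_rot: [3.141, -0.0, 1.635]
ft_force: [1.5, 0.6, -0.2]
opening: 0.217
grip_force: 0.0
```

carry_out([
  [0.29,-0.8,0,-1],
  [0.29,-0.8,0,-1],
  [0.29,-0.8,0,-1],
  [0.29,-0.8,0,-1],
  [-0.18,-0.8,0,0],
])

```text
t: 2.6
eef_pos: [469.9, -40.5, 314.5]
tcp_rot: [3.141, -0.0, 1.217]
ft_force: [0.9, -0.7, -0.5]
opening: 0.004
grip_force: 0.0
```

carry_out([
  [-0.18,-0.8,0,0],
  [-0.18,-0.8,0,0],
  [-0.18,-0.8,0,0],
  [-0.18,-0.8,0,0],
  [-0.18,-0.8,0,0],
])

```text
t: 3.1
eef_pos: [422.9, -240.1, 314.9]
tcp_rot: [3.141, 0.0, 1.221]
ft_force: [0.4, 0.4, -0.4]
opening: 0.002
grip_force: 0.0
```

carry_out([
  [-0.18,-0.8,0,0],
  [-0.18,-0.8,0,0],
  [-0.18,-0.8,0,0],
  [-0.18,-0.7,0,0],
  [0,0,-0.5,0],
])

```text
t: 3.6
eef_pos: [387.0, -397.9, 291.2]
tcp_rot: [3.137, 0.003, 1.217]
ft_force: [0.3, 1.3, -1.0]
opening: 0.003
grip_force: 0.0
```

carry_out([
  [0,0,-0.7,0],
  [0,0,-0.7,0],
  [0,0,-0.6,0],
  [0,0,0,0],
  [0,0,0,0],
])

```text
t: 4.1
eef_pos: [387.7, -393.8, 190.3]
tcp_rot: [3.142, -0.0, 1.221]
ft_force: [-0.5, -0.0, -0.2]
opening: 0.003
grip_force: 0.0
```

```bash
cat > m.py <<'E'
from h import *
import sys
geo=json.load(open("geo.json"))
n=int(sys.argv[1]) if len(sys.argv)>1 else 1
for _ in range(n):
    t=env.state()["t"]
    for c in("top","scene"):
        im=env.read_camera(c);print(c,round(env.state()["t"],3),round(angle(c,im,geo),4),end=" | ")
    print()
s=env.state();th=None
print(s["t"],"pos",np.round(s["eef_pos"],1),"F",np.round(s["ft_force"],2))
E
python3 m.py 1;python3 - <<'E'
from h import *
im=env.read_camera("scene");cv2.imwrite("pics/s2.png",im[120:370,100:400,::-1])
E
```

```text
top 4.15 0.8378 | scene 4.2 0.8427 | 
4.2 pos [ 388.1 -394.1  191.4] F [-0.48 -0.5  -0.08]
```

View pics/s2.png

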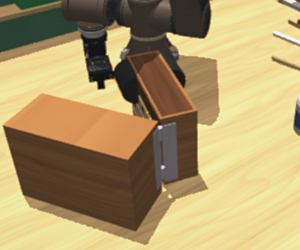

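The hand stands between the cabinet and the wing with about 37 mm of gap to the inner buffer. I'll close most of the gap, then push at a constant 25 mm/s, so the wing should leave at about 50 mm/s.

carry_out([
  [0.04,0.145,0,0],
  [0.04,0.145,0,0],
  [0.04,0.145,0,0],
  [0.04,0.145,0,0],
  [0.013,0.048,0,0],
])

```text
t: 4.75
eef_pos: [396.5, -361.1, 189.8]
tcp_rot: [3.142, -0.0, 1.222]
ft_force: [0.3, 0.3, 0.1]
opening: 0.002
grip_force: 0.0
```

carry_out([
  [0.013,0.048,0,0],
  [0.013,0.048,0,0],
  [0.013,0.048,0,0],
  [0.013,0.048,0,0],
  [0.013,0.048,0,0],
])

```text
t: 5.25
eef_pos: [399.4, -350.0, 189.6]
tcp_rot: [-3.141, 0.0, 1.221]
ft_force: [-1.2, -1.7, 0.7]
opening: 0.007
grip_force: 0.6
```

carry_out([
  [0.013,0.048,0,0],
  [0.013,0.048,0,0],
  [0.013,0.048,0,0],
  [0.013,0.048,0,0],
  [0.013,0.048,0,0],
])

```text
t: 5.75
eef_pos: [402.8, -337.8, 189.6]
tcp_rot: [3.141, -0.0, 1.221]
ft_force: [-1.1, -0.6, -0.5]
opening: 0.004
grip_force: 0.0
```

```bash
python3 m.py 2
```

```text
top 5.8 0.9328 | scene 5.85 0.9459 | 
top 5.9 0.949 | scene 5.95 0.9616 | 
5.95 pos [ 402.7 -338.1  189.7] F [0.82 0.55 0.92]
```

carry_out([
  [0,0,0.85,0],
  [0,0,0.85,0],
  [0,0,0.8,0],
  [0.57,0.64,0,-1],
  [0.57,0.64,0,-1],
])

```text
t: 6.45
eef_pos: [460.1, -274.2, 316.0]
tcp_rot: [3.139, 0.0, 1.004]
ft_force: [0.7, -0.6, -0.2]
opening: 0.002
grip_force: 0.0
```

carry_out([
  [0.57,0.64,0,-1],
  [0.57,0.64,0,-1],
  [0.57,0.64,0,-1],
  [0.57,0.64,0,-0.7],
  [0.57,0.64,0,0],
])

```text
t: 6.95
eef_pos: [603.2, -112.7, 314.7]
tcp_rot: [3.141, 0.0, 0.621]
ft_force: [-0.2, -0.9, 0.5]
opening: 0.006
grip_force: 0.0
```

```bash
python3 m.py 1
```

```text
top 7.0 1.1216 | scene 7.05 1.1393 | 
7.05 pos [ 604.4 -110.7  313.9] F [-0.2  -0.32 -0.66]
```

carry_out([
  [0.54,0.62,0,0],
  [0.54,0.62,0,0],
  [0,0,-0.85,0],
  [0,0,-0.85,0],
  [0,0,-0.78,0],
])

```text
t: 7.55
eef_pos: [655.7, -52.2, 188.9]
tcp_rot: [-3.141, 0.0, 0.624]
ft_force: [1.4, -0.4, 0.1]
opening: 0.008
grip_force: 0.0
```

```bash
cat >> m.py <<'E'
def gap(th,p,side=-160):
    a=geo[2]-th;d=rot(a)@[-1,0];return (np.array(p[:2])-world(geo[:2],a,(side,-290)))@d-10
if len(sys.argv)>2:
    for th in map(float,sys.argv[2:]): print("gap out at",th,gap(th,s["eef_pos"]).round(1), "in",gap(th,s["eef_pos"],47).round(1)+20)
E
python3 m.py 2 1.3 1.45 1.5 1.52 1.55 1.571
```

```text
top 7.6 1.2127 | scene 7.65 1.2282 | 
top 7.7 1.2267 | scene 7.75 1.2429 | 
7.75 pos [656.4 -52.6 191.5] F [0.18 0.63 1.12]
gap out at 1.3 48.8 in 275.8
gap out at 1.45 9.5 in 236.5
gap out at 1.5 -4.6 in 222.4
gap out at 1.52 -10.3 in 216.7
gap out at 1.55 -19.1 in 207.9
gap out at 1.571 -25.3 in 201.7
```

carry_out([
  [0,0,0,0],
  [0,0,0,0],
  [0,0,0,0],
  [0,0,0,0],
  [0,0,0,0],
])

```text
t: 8.25
eef_pos: [656.2, -52.1, 191.1]
tcp_rot: [3.141, -0.0, 0.624]
ft_force: [0.5, 0.1, -1.2]
opening: 0.001
grip_force: 0.0
```

```bash
python3 m.py 1
```

```text
top 8.3 1.3146 | scene 8.35 1.3299 | 
8.35 pos [656.2 -52.1 190.8] F [ 0.18  0.01 -1.22]
```

carry_out([
  [0,0,0,0],
  [0,0,0,0],
  [0,0,0,0],
  [0,0,0,0],
  [0,0,0,0],
])

```text
t: 8.85
eef_pos: [656.2, -52.1, 190.6]
tcp_rot: [3.142, 0.0, 0.624]
ft_force: [1.3, -0.1, 0.3]
opening: 0.008
grip_force: 0.0
```

carry_out([
  [0,0,0,0],
  [0,0,0,0],
  [0.015,0.01,0,0],
  [0.031,0.021,0,0],
  [0.031,0.021,0,0],
])

```text
t: 9.35
eef_pos: [660.2, -49.4, 190.7]
tcp_rot: [3.141, -0.0, 0.624]
ft_force: [-0.1, 0.4, 0.5]
opening: 0.006
grip_force: 0.0
```

carry_out([
  [0.031,0.021,0,0],
  [0.031,0.021,0,0],
  [0.031,0.021,0,0],
  [0.031,0.021,0,0],
  [0.031,0.021,0,0],
])

```text
t: 9.85
eef_pos: [668.0, -44.1, 190.7]
tcp_rot: [3.141, -0.0, 0.624]
ft_force: [0.8, -0.2, -0.7]
opening: 0.004
grip_force: 0.4
```

```bash
python3 -c "
from h import *
s=env.state();print(s['t'],s['eef_pos'],s['ft_force'])"
```

```text
9.85 [668.01796545 -44.14044963 190.68764943] [ 0.78597112 -0.16827725 -0.67114233]
```

carry_out([
  [0.031,0.021,0,0],
  [0.031,0.021,0,0],
  [0.031,0.021,0,0],
  [0.031,0.021,0,0],
  [0.031,0.021,0,0],
])

```text
t: 10.35
eef_pos: [675.5, -38.9, 190.6]
tcp_rot: [-3.141, 0.0, 0.624]
ft_force: [-0.5, 0.8, 0.4]
opening: 0.006
grip_force: 0.0
```

```bash
python3 m.py 1 1.52 1.55 1.571
```

```text
top 10.4 1.563 | scene 10.45 1.5587 | 
10.45 pos [675.6 -38.8 190.5] F [-0.68  0.27  0.17]
gap out at 1.52 13.2 in 240.2
gap out at 1.55 4.5 in 231.5
gap out at 1.571 -1.7 in 225.3
```

carry_out([
  [0.04,0.03,0,0],
  [0.06,0.04,0,0],
  [0.1,0.06,0,0],
  [0.1,0.06,0,0],
  [0.1,0.06,0,0],
])

```text
t: 10.95
eef_pos: [696.1, -26.2, 190.6]
tcp_rot: [3.141, -0.0, 0.624]
ft_force: [-0.4, -0.3, -0.3]
opening: 0.003
grip_force: 0.0
```

```bash
python3 m.py 2 1.571
```

```text
top 11.0 1.5613 | scene 11.05 1.5605 | 
top 11.1 1.56 | scene 11.15 1.5601 | 
11.15 pos [695.5 -26.3 190.5] F [0.3  0.58 0.01]
gap out at 1.571 21.8 in 248.8
```

carry_out([
  [0,0,0,0],
  [0,0,0,0],
  [0,0,0,0],
  [0,0,0,0],
  [0,0,0,0],
])

```text
t: 11.65
eef_pos: [695.5, -26.5, 190.7]
tcp_rot: [3.141, -0.0, 0.624]
ft_force: [0.4, 0.4, -0.1]
opening: 0.003
grip_force: 0.0
```

carry_out([
  [0,0,0,0],
  [0,0,0,0],
  [0,0,0,0],
  [0,0,0,0],
  [0,0,0,0],
])

```text
t: 12.15
eef_pos: [695.5, -26.5, 190.6]
tcp_rot: [3.142, 0.0, 0.624]
ft_force: [-1.0, 0.3, 0.4]
opening: 0.006
grip_force: 0.0
```

```bash
python3 m.py 2 1.571
```

```text
top 12.2 1.5593 | scene 12.25 1.5602 | 
top 12.3 1.5594 | scene 12.35 1.56 | 
12.35 pos [695.5 -26.5 190.7] F [0.93 0.11 0.64]
gap out at 1.571 21.8 in 248.8
```

The wing has come to rest at 1.56 rad, within about 0.6° of square. I'll back the hand off and let the five seconds pass.

carry_out([
  [0.2,0.14,0,0],
  [0.2,0.14,0,0],
  [0.2,0.14,0,0],
  [0.2,0.14,0,0],
  [0,0,0,0],
])

```text
t: 12.85
eef_pos: [736.7, 2.9, 190.1]
tcp_rot: [-3.142, -0.0, 0.625]
ft_force: [0.2, 0.1, 0.3]
opening: 0.002
grip_force: 0.0
```

carry_out([
  [0,0,0,0],
  [0,0,0,0],
  [0,0,0,0],
  [0,0,0,0],
  [0,0,0,0],
])

```text
t: 13.35
eef_pos: [735.4, 1.3, 190.8]
tcp_rot: [3.141, -0.0, 0.624]
ft_force: [-0.5, 1.1, -0.0]
opening: 0.006
grip_force: 0.0
```

carry_out([
  [0,0,0,0],
  [0,0,0,0],
  [0,0,0,0],
  [0,0,0,0],
  [0,0,0,0],
])

```text
t: 13.85
eef_pos: [735.6, 1.5, 190.6]
tcp_rot: [3.142, 0.0, 0.624]
ft_force: [-0.5, 0.8, -0.2]
opening: 0.006
grip_force: 0.0
```

carry_out([
  [0,0,0,0],
  [0,0,0,0],
  [0,0,0,0],
  [0,0,0,0],
  [0,0,0,0],
])

```text
t: 14.35
eef_pos: [735.5, 1.5, 190.7]
tcp_rot: [3.141, -0.0, 0.624]
ft_force: [0.6, 0.3, -1.1]
opening: 0.003
grip_force: 0.0
```

carry_out([
  [0,0,0,0],
  [0,0,0,0],
  [0,0,0,0],
  [0,0,0,0],
  [0,0,0,0],
])

```text
t: 14.85
eef_pos: [735.5, 1.5, 190.7]
tcp_rot: [3.142, 0.0, 0.624]
ft_force: [0.0, -0.6, -0.2]
opening: 0.005
grip_force: 0.0
```

carry_out([
  [0,0,0,0],
  [0,0,0,0],
  [0,0,0,0],
  [0,0,0,0],
  [0,0,0,0],
])

```text
t: 15.35
eef_pos: [735.5, 1.5, 190.7]
tcp_rot: [3.141, 0.0, 0.624]
ft_force: [0.3, -0.7, 0.1]
opening: 0.004
grip_force: 0.0
```

carry_out([
  [0,0,0,0],
  [0,0,0,0],
  [0,0,0,0],
  [0,0,0,0],
  [0,0,0,0],
])

```text
t: 15.85
eef_pos: [735.5, 1.5, 190.7]
tcp_rot: [3.142, 0.0, 0.624]
ft_force: [-0.0, -0.2, -0.3]
opening: 0.007
grip_force: 0.0
```

carry_out([
  [0,0,0,0],
  [0,0,0,0],
  [0,0,0,0],
  [0,0,0,0],
  [0,0,0,0],
])

```text
t: 16.35
eef_pos: [735.5, 1.5, 190.7]
tcp_rot: [3.142, -0.0, 0.624]
ft_force: [-0.1, -0.7, 0.4]
opening: 0.006
grip_force: 0.0
```

carry_out([
  [0,0,0,0],
  [0,0,0,0],
  [0,0,0,0],
  [0,0,0,0],
  [0,0,0,0],
])

```text
t: 16.85
eef_pos: [735.5, 1.5, 190.7]
tcp_rot: [3.142, 0.0, 0.624]
ft_force: [-0.2, 0.2, 0.4]
opening: 0.0
grip_force: 0.0
```

carry_out([
  [0,0,0,0],
  [0,0,0,0],
  [0,0,0,0],
  [0,0,0,0],
  [0,0,0,0],
])

```text
t: 17.35
eef_pos: [735.5, 1.5, 190.7]
tcp_rot: [3.142, 0.0, 0.624]
ft_force: [-0.6, -0.2, -0.6]
opening: 0.002
grip_force: 0.0
```

carry_out([
  [0,0,0,0],
  [0,0,0,0],
  [0,0,0,0],
  [0,0,0,0],
  [0,0,0,0],
])

```text
t: 17.85
eef_pos: [735.5, 1.5, 190.6]
tcp_rot: [3.142, 0.0, 0.624]
ft_force: [-0.1, -0.3, 1.0]
opening: 0.005
grip_force: 0.0
```

```bash
python3 m.py 1; python3 -c "
from h import *
im=env.read_camera('top');cv2.imwrite('pics/end.png',im[:,:,::-1])"
```

```text
top 17.9 1.5597 | scene 17.95 1.56 | 
17.95 pos [735.5   1.5 190.7] F [ 0.43 -0.54 -0.05]
```

View pics/end.png

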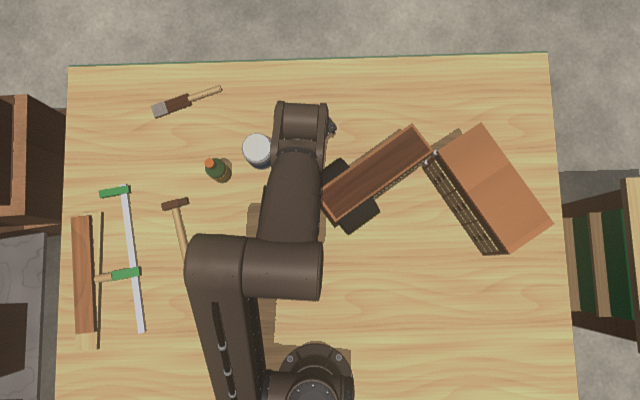

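The top view shows the wing square to the cabinet front, running from px (425,140) to (335,210), with the hand clear of it at about (330,127). The tin, bottle and mallet haven't moved. The angle read 1.56 rad at both 12.2 s and 17.9 s.

```bash
python3 -c "
from cell import env
print(env.job_done())"
```

```text
the job is handed in; nothing more can be done
None
```

The wing stands open at about 1.56 rad (roughly 0.6° short of square) and held that angle, untouched, for over five seconds; only the two buffers were pushed, and the job was handed in at about 18 s.

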